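# Hang up the cheese spatula

## Robot

A 6-joint arm with a two-finger parallel gripper is mounted at the origin on the work surface. World frame = base frame: x ahead of the robot, y to its left, z up, the work surface at z = 0. Lengths are in m, angles in degrees, forces in N, time in s.
With the tool pointing down it reaches from about 0.25 to 0.725 m from the base axis. Payload 9.7 kg.
Tool frame: the origin (TCP) lies at the very end of the fingers, on their centre line; the grasp point (between the pads) lies grasp_offset behind it (grasp_offset is the distance from the TCP to the grasp point, in m); z points along the fingers, y is the line along which they close (so a half turn about z gives the same grasp; the last joint's range is limited). The gripper opens to 85 mm and grips with 20 to 120 N. Pads are 22 mm wide; open, the fingers measure 114 mm over their backs; the gripper's body (76 mm by 85 mm) begins 54 mm behind the grasp point. The pads swing forward as they close: fully open they stand 13 mm farther back than shut.
Start: joints at [-69.958, 4.979, 10.078, 95.1, 0, 90], TCP at [0.188, -0.517, 0.231] pointing down, gripper open.
Joint ranges: [-179.16, 179.16], [-48.56, 103.87], [-65.8, 70.77], [-126.05, 130.52], [-82.76, 87.17], [-180, 180]. Speed limits (degrees/s): [127.2, 127.2, 147.25, 180, 180, 180].

## Interface

Orientations are given as [roll, pitch, yaw] about the fixed x, y, z axes, in that order (R = Rz(yaw) Ry(pitch) Rx(roll)).
In Python, from workcell import get_obs, camera, calibration, job_done, recognise, cut_out, mark_of, grasp_offset gives the robot as it stands.
- The arm moves only by the tool servo_tool, never from a script. Its argument "moves" is a list of rows, each a list of 3 entries, a list of its own where there are three numbers: the turn, a rotation vector about the tool's x, y, z in degrees, then the shift along the tool's x, y, z in m, then the opening in per cent of the stroke, from 0 (shut) to 100 (fully open). In form: [[[ax, ay, az], [x, y, z], claw], ...]. A call has 1 to 12 rows; each row shifts and turns the commanded pose from where the row before left it, along the tool's axes as they then stand; what a row does not reach is not made up. A row lasts 1/10 s, in which the tool goes at most 50 mm and 8.59 degrees, less where a joint would pass 70% of its speed; a pose out of reach is approached as far as the arm can. A call is refused whole if a number of a shift passes 0.05 or a number of a turn 8.59, either way. A call with a gripper value outside its range is refused whole. The fingers move at their own pace and stop on an object; "force" is the grip in N (left out, the last holds). Time passes only in rows, so rows that do not move let the fingers close. It gives the time, the measured TCP pose, the force, the opening and the grip force at its end, in the units of the state.
- get_obs(): the state, without advancing time (a new reading comes with each control period).
- camera(name): name is "side" or "top"; returns (picture, depth): 420x560x3 uint8, red, green, blue; 420x560 float32, m along the optical axis (not along the pixel's ray), 0 where there is no reading.
- calibration(name): a dict with "camera_matrix" (3x3 intrinsics, pixels), "R" (3x3) and "t" (3): a world point X has camera coordinates R X + t. Camera axes: x right, y down, z forward; pixel columns grow to the right and rows downward; lengths in m; the calibration is good to about 2 mm. A picture is of the moment at which its call begins. calibration takes no time and is no camera call.
- job_done(): hands the job in; it is judged then, once.
Trained networks look in the newest picture that a camera, given by its name, has taken for a name from the list of things; names that differ only in an ending like _2 or _b are one class to them, and where a whole thing is asked for, a point or a joint stands for the part that bears it (a point fixed in the world has none). Each returns a list of dicts, best first, with "score" (0 to 1); they miss things now and then, are a little off and sometimes report something else, mostly with a low value. They report only what shows in the picture. A call takes as long as a camera call. They do not tell look-alikes from the thing itself.
- recognise(name, camera): "xyz" ([x, y, z] in m, in the coordinates of the camera as it stood for that picture, good to about 4 mm: the middle of the surface that is visible of it).
- cut_out(name, camera): "mask" (420x560 bool, what is visible of it).
- mark_of(name, camera): "xyz" ([x, y, z] in m, in the coordinates of the camera as it stood for that picture, good to about 4 mm: a listed point, or the origin of a listed thing).
The state is a dict: "time": time; "q": joint angles; "qd": joint speeds; "joint_efforts": joint torques, N m; "ee_pos": TCP position; "tcp_rot": TCP orientation; "wrist_force": force on the tool from outside, world axes, zero at the start; "torque": the same for the moment, N m; "opening": finger opening in m; "grasp_force": force on a finger pad.
Only numpy, scipy, OpenCV 4.12 (cv2) and the standard library are available. Lean on these libraries where they do the work, as an engineer would, in place of code of your own. Each camera call takes 0.05 s, during which the arm holds its last target. There are 200 camera calls.

## Task

One of the two cheese spatulas has been left on the wooden cutting board. Pick it up by the handle, let it swing down in the fingers until it hangs straight from them, blade lowest, and hang it by its bolster in the rack notch marked with its own colour. Leave the spatula on the dark slate slab where it lies, and do not knock the tools already hanging or the cheese standing about.

Things in the scene. Friction and masses are not known exactly. Their poses are not given: they have to be found in the camera images.
- spatula_yellow: cheese spatula, yellow handle, 253 mm, 0.22 kg. Origin: on its axis at the bolster's blade-side face; +x along the handle to the butt, y across, z square to the blade. Bolster: disc 30 dia, x 0..8. Handle: x 8..99, 26 wide (y), 20 thick, flat sides. Neck: rod 9 dia, x -28..0. Blade: 55 wide, x -153..-28, z -4.5..-1.5. Mass centre x -49. Starts flat, blade on board or slab, handle over the edge nearest the robot, axis 22 up
- spatula_red: cheese spatula, red handle, 253 mm, 0.22 kg. Origin: on its axis at the bolster's blade-side face; +x along the handle to the butt, y across, z square to the blade. Bolster: disc 30 dia, x 0..8. Handle: x 8..99, 26 wide (y), 20 thick, flat sides. Neck: rod 9 dia, x -28..0. Blade: 55 wide, x -153..-28, z -4.5..-1.5. Mass centre x -49. Starts flat, blade on board or slab, handle over the edge nearest the robot, axis 22 up
- yellow_butt (a point): centre of the rounded butt of the yellow spatula's handle, on its axis, 89 mm from the spatula's origin. Pinched across its width about here and held only lightly (a few N), the spatula turns about the finger line and swings blade-down; it needs a firm grip to stay level
- red_butt (a point): centre of the rounded butt of the red spatula's handle, on its axis, 89 mm from the spatula's origin. Pinched across its width about here and held only lightly (a few N), the spatula turns about the finger line and swings blade-down; it needs a firm grip to stay level
- board: wooden cutting board, fixed, 260 x 200 x 18 mm, origin at the centre of its underside on the counter, long side along x; a wedge of cheese stands at its far (+x) end. The spatula that lies here is the one to hang up
- slab: dark slate serving slab, fixed, 260 x 200 x 18 mm, origin at the centre of its underside, long side along x; the other spatula and a wedge of cheese lie on it and stay there
- rack: steel tool rack, fixed, 372 mm long (y), 125 deep, origin: centre of underside, open side to -x. Level shelf 5 thick, top at 175, with four notches 90 apart, open to -x: 15 wide, mouth at x -55 with corners rounded 8, tool axis at x -30, notch end at x -21. Under it open room down to a base plate 6 thick, back sheet at x +58, cheeks at both ends
- notch_yellow (a point): where a tool with a yellow handle hangs: point on top of the rack's shelf in the middle of the notch marked by the yellow tab (46 x 26 x 12 mm, 46 mm behind it). A hung spatula's origin falls on this point. x points straight into the notch (away from its open mouth), y along the rack, z up
- notch_red (a point): where a tool with a red handle hangs: point on top of the rack's shelf in the middle of the notch marked by the red tab (46 x 26 x 12 mm, 46 mm behind it). A hung spatula's origin falls on this point. x points straight into the notch (away from its open mouth), y along the rack, z up
- notch_blue (a point): where a tool with a blue handle hangs: point on top of the rack's shelf in the middle of the notch marked by the blue tab (46 x 26 x 12 mm, 46 mm behind it). A hung spatula's origin falls on this point. x points straight into the notch (away from its open mouth), y along the rack, z up
- notch_green (a point): where a tool with a green handle hangs: point on top of the rack's shelf in the middle of the notch marked by the green tab (46 x 26 x 12 mm, 46 mm behind it). A hung spatula's origin falls on this point. x points straight into the notch (away from its open mouth), y along the rack, z up
- knife_blue: soft-cheese knife with a blue handle, narrow blade, loose. Hangs by its bolster, handle up, in the notch of its colour; origin on its axis under the bolster, z up; handle reaches 99 mm above it, 26 mm wide (y), 20 mm thick (x); blade 26 mm wide reaching 153 mm below. Leave it hanging
- fork_green: two-pronged cheese fork with a green handle, loose. Hangs by its bolster, handle up, in the notch of its colour; origin on its axis under the bolster, z up; handle reaches 99 mm above it, 26 mm wide (y), 20 mm thick (x); prongs 30 mm wide reaching 141 mm below. Leave it hanging
- wedge_board: wedge of cheese standing loose at the far end of the cutting board, 85 mm long, 58 mm high, origin at its point, on the underside; x towards its rind
- wedge_slab: wedge of cheese standing loose at the far end of the slate slab, 85 mm long, 50 mm high, origin at its point, on the underside; x towards its rind
There are look-alikes about, which are no part of the job. Of the things like the knife_blue, leave any that is orange; of the rest the larger one is meant.

How it is judged:
By the outcome, as a careful person would: the job done as asked, in the order asked, and still so for the second after the job is handed in, with the robot touching nothing.
It also fails if it takes over 53 s, if anything falls off the work surface, if the arm or the gripper's body presses on something with over 40 N, if the wrist force passes 120 N, or if a joint passes its speed limit or range.

## Working session

There is one attempt and no reset: what is moved stays moved. The work goes in short steps, Python scripts to look and compute and a tool call to move; the robot and the scene stay as the last step left them, time stands still between calls to the robot, and variables do not carry over. Pictures are saved under pics/ and viewed, at most 10 in all, crops included, and the job is handed in when it is done.

Besides the shell and the picture viewer there is one more tool, called after "Request:" as name(argument=value, ...) on one line, values as JSON. servo_tool: Moves the arm, as the interface text tells. Its arguments: {"type":"object","properties":{"moves":{"type":"array"},"force":{"type":"number"}},"required":["moves"]}

```bash
mkdir -p pics
cat > h.py <<'E'
import numpy as np, cv2
from workcell import *
def world(cam,p):
    c=calibration(cam); return np.array(c["R"]).T@(np.array(p)-np.array(c["t"]))
def cloud(cam,depth,mask):
    K=np.array(calibration(cam)["camera_matrix"]); v,u=np.nonzero(mask&(depth>0)); d=depth[v,u]
    P=np.stack([(u-K[0,2])/K[0,0]*d,(v-K[1,2])/K[1,1]*d,d],1)
    c=calibration(cam); return (P-np.array(c["t"]))@np.array(c["R"])
def snap(cam,name):
    im,d=camera(cam); cv2.imwrite(f"pics/{name}.png",im[:,:,::-1]); return im,d
E
python3 - <<'E'
from h import *
np.set_printoptions(precision=4,suppress=True)
print(grasp_offset if not callable(grasp_offset) else grasp_offset(), get_obs())
for cam in("top","side"):
    im,d=snap(cam,cam+"0"); np.savez(f"{cam}0.npz",im=im,d=d)
    for n in("spatula_yellow","spatula_red","yellow_butt","red_butt","board","slab","rack","notch_yellow","notch_red"):
        print(cam,n,[(round(r["score"],2),world(cam,r["xyz"])) for r in mark_of(n,cam)])
E
```

```text
0.0187 {'time': 0.0, 'q': array([-69.9578,   5.0122,  10.0336,  95.1   ,   0.0018,  90.0021]), 'qd': array([-0.04  ,  0.0502,  0.0264,  0.1049,  0.013 ,  0.0893]), 'joint_efforts': array([ -0.0008, -52.038 ,  46.4811,   0.0159,  -0.    ,  -0.    ]), 'ee_pos': array([ 0.1884, -0.5165,  0.2306]), 'tcp_rot': array([-179.9213,   -0.0018,   20.0401]), 'wrist_force': array([ 0.8638, -0.365 ,  0.1604]), 'torque': array([-0.0245, -0.0063,  0.0341]), 'grasp_force': 0.0, 'opening': 0.08535964987404236}
top spatula_yellow [(0.67, array([ 0.5523, -0.1066,  0.0228]))]
top spatula_red [(0.63, array([ 0.4523, -0.4275,  0.024 ]))]
top yellow_butt [(0.78, array([ 0.464 , -0.1   ,  0.0204]))]
top red_butt [(0.81, array([ 0.3606, -0.4258,  0.0207]))]
top board [(0.69, array([ 0.6964, -0.1323, -0.0013])), (0.64, array([0.521 , 0.1876, 0.176 ]))]
top slab [(0.95, array([ 0.6077, -0.4237,  0.0025])), (0.41, array([ 0.6357, -0.3967,  0.0133]))]
top rack [(0.57, array([0.5411, 0.2362, 0.0044]))]
top notch_yellow [(0.16, array([0.4826, 0.3643, 0.1735]))]
top notch_red [(0.59, array([0.4868, 0.3637, 0.1734]))]
side spatula_yellow [(0.74, array([ 0.5578, -0.1042,  0.0203]))]
side spatula_red [(0.59, array([ 0.4486, -0.428 ,  0.0203]))]
side yellow_butt []
side red_butt [(0.84, array([ 0.3597, -0.4243,  0.0199])), (0.38, array([ 0.7294, -0.122 ,  0.0169]))]
side board []
side slab [(0.95, array([ 0.6039, -0.4243,  0.0039])), (0.35, array([ 0.6882, -0.1309, -0.004 ]))]
side rack [(0.75, array([0.5348, 0.2418, 0.0011]))]
side notch_yellow []
side notch_red [(0.29, array([ 0.6027, -0.4209,  0.0015]))]
```

```bash
python3 -c "
import cv2,numpy as np
a=cv2.imread('pics/top0.png');b=cv2.imread('pics/side0.png')
cv2.imwrite('pics/both.png',cv2.resize(np.vstack([a,b]),(400*1,600)))"
```

```text
(no output)
```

View pics/top0.png

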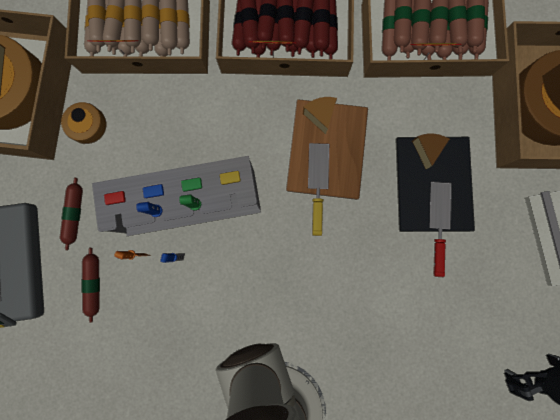

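View pics/side0.png

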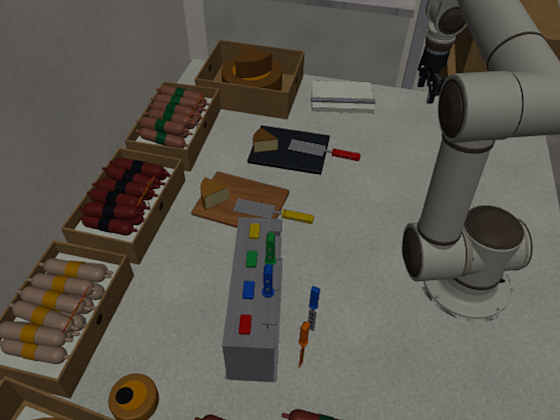

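The yellow spatula lies on the board (handle at about (318,216) in the top view). The yellow tab is at (230,178), the rightmost of four on a slightly turned rack. The small orange and blue knives lie in front of the rack. Next I'll fit the poses from depth.

```bash
cat > fit.py <<'E'
from h import *
np.set_printoptions(precision=4,suppress=True)
z=np.load("top0.npz"); im,d=z["im"],z["d"]; hsv=cv2.cvtColor(im,cv2.COLOR_RGB2HSV)
hue={"red":(0,6),"yellow":(22,32),"blue":(105,125),"green":(55,80)}
H,S,V=[hsv[...,i].astype(int) for i in range(3)]
P={}
for n,(u,v) in {"red":(114,198),"blue":(152,190),"green":(191,184),"yellow":(230,177)}.items():
    h0=H[v,u]; m=(abs(H-h0)<8)&(S>100)
    w=np.zeros_like(m); w[v-11:v+12,u-15:u+16]=1
    c=cloud("top",d,m&w); c=c[c[:,2]>np.median(c[:,2])-.004]; P[n]=(c.max(0)+c.min(0))/2; print(n,len(c),P[n],c.mean(0),c.min(0),c.max(0))
t=[np.array(P[n]) for n in("yellow","green","blue","red")]
dy=np.polyfit([0,90,180,270],np.array(t),1)[0]; 
print("fit",dy*1000, "rack yaw",np.degrees(np.arctan2(-dy[0],dy[1])))
h0=H[216,318]; m=(abs(H-h0)<8)&(S>120); w=np.zeros_like(m); w[190:240,305:332]=1
c=cloud("top",d,m&w); c=c[c[:,2]>.02]
ctr,(L,W),a=cv2.minAreaRect(c[:,:2].astype(np.float32)); print("handle",len(c),ctr,L,W,a,np.median(c[:,2]))
b=cv2.boxPoints((ctr,(L,W),a)); print(b)
q=c[:,:2]-c[:,:2].mean(0); print("pca",np.linalg.svd(q,full_matrices=False)[2][0],c.mean(0))
# blade
m=(S<40)&(V>90); w[:]=0; w[140:195,305:332]=1
c=cloud("top",d,m&w); print("blade",len(c),c.mean(0),c.min(0),c.max(0),cv2.minAreaRect(c[:,:2].astype(np.float32)))
E
python3 fit.py
```

```text
red 212 [0.5308 0.3747 0.1855] [0.5306 0.3744 0.1854] [0.5154 0.3511 0.1814] [0.5463 0.3982 0.1895]
blue 217 [0.5483 0.2861 0.1864] [0.5476 0.286  0.1855] [0.5325 0.2628 0.1814] [0.5641 0.3094 0.1915]
green 212 [0.5533 0.1985 0.2265] [0.5632 0.1976 0.1891] [0.5278 0.1751 0.182 ] [0.5789 0.2219 0.271 ]
yellow 216 [0.5813 0.1102 0.1879] [0.5814 0.1102 0.186 ] [0.5657 0.0877 0.1818] [0.5968 0.1328 0.194 ]
fit [-0.1738  0.9789 -0.0527] rack yaw 10.065728594529734
handle 335 (0.5052275657653809, -0.10569147020578384) 0.02455270104110241 0.09584388136863708 89.85486602783203 0.03201365391962468
[[ 0.4573 -0.1178]
 [ 0.5531 -0.1181]
 [ 0.5532 -0.0935]
 [ 0.4573 -0.0933]]
pca [-1.      0.0091] [ 0.5061 -0.1047  0.032 ]
blade 896 [ 0.6441 -0.1076  0.0204] [ 0.5671 -0.1349 -0.0008] [ 0.7086 -0.0736  0.0289] ((0.6375305652618408, -0.10654778778553009), (0.05695540830492973, 0.14090384542942047), 86.25731658935547)
```

Request:
servo_tool(moves=[[[0,0,6.7],[0,0,0],70],[[0,0,6.7],[0,0,0],70],[[0,0,6.64],[0,0,0],70],[[0,0,0],[0.031,-0.0457,0],70],[[0,0,0],[0.031,-0.0457,0],70],[[0,0,0],[0.031,-0.0457,0],70],[[0,0,0],[0.031,-0.0457,0],70],[[0,0,0],[0.031,-0.0457,0],70],[[0,0,0],[0.031,-0.0457,0],70],[[0,0,0],[0.031,-0.0457,0],70],[[0,0,0],[0.031,-0.0457,0],70],[[0,0,0],[0.031,-0.0457,0],70]])

```text
time: 2.2
ee_pos: [0.4419, -0.1423, 0.2316]
tcp_rot: [180.0, -0.0, 0.0]
wrist_force: [1.1, -1.4, 0.1]
opening: 0.0599
grasp_force: 0.0
```

Request:
servo_tool(moves=[[[0,0,0],[0,0,0],70],[[0,0,0],[0,0,0],70]])

```text
time: 2.4
ee_pos: [0.4415, -0.1432, 0.2312]
tcp_rot: [180.0, 0.0, 0.2]
wrist_force: [-0.5, 0.5, 0.2]
opening: 0.06
grasp_force: 0.0
```

Request:
servo_tool(moves=[[[0,0,0],[0.0128,-0.0188,0.01],70],[[0,0,0],[0.0127,-0.0189,0.03],70],[[0,0,0],[0,0,0.04],70],[[0,0,0],[0,0,0.04],70],[[0,0,0],[0,0,0.035],70],[[0,0,0],[0,0,0.015],70],[[0,0,0],[0,0,0],70],[[0,0,0],[0,0,0],70]])

```text
time: 3.2
ee_pos: [0.4671, -0.1074, 0.0629]
tcp_rot: [180.0, -0.1, -0.1]
wrist_force: [0.3, 0.9, -0.3]
opening: 0.0597
grasp_force: 0.0
```

Run:
```python
from h import *
np.set_printoptions(precision=4,suppress=True)
im,d=snap("side","s1"); im2,d2=snap("top","t1")
for cam in("side","top"):
  for n in("yellow_butt","spatula_yellow"):
    print(cam,n,[(round(r["score"],2),world(cam,r["xyz"])) for r in mark_of(n,cam)])
print(get_obs()["ee_pos"])
a=cv2.resize(im[140:300,180:400],None,fx=2.5,fy=2.5);b=cv2.resize(im2[130:290,260:360],None,fx=2.5,fy=2.5)
cv2.imwrite("pics/c1.png",np.hstack([a,b])[:,:,::-1])
```

```text
side yellow_butt [(0.96, array([ 0.4628, -0.1009,  0.0251]))]
side spatula_yellow [(0.71, array([ 0.5537, -0.1016,  0.0234]))]
top yellow_butt [(0.52, array([0.5062, 0.2796, 0.1779]))]
top spatula_yellow [(0.58, array([ 0.5564, -0.1066,  0.0229]))]
[ 0.4672 -0.1067  0.0623]
```

View pics/c1.png

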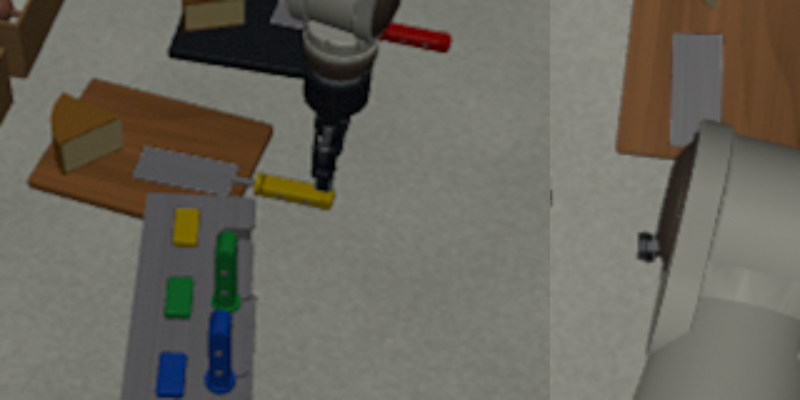

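The fingers stand over the yellow butt (about (325,190) in the crop), with clear counter on both sides. Next: descend and grip firmly.

Request:
servo_tool(moves=[[[0,0,0],[-0.001,-0.002,0.03],70],[[0,0,0],[0,0,0.02],70],[[0,0,0],[0,0,0.0075],70],[[0,0,0],[0,0,0],70],[[0,0,0],[0,0,0],70],[[0,0,0],[0,0,0],0],[[0,0,0],[0,0,0],0],[[0,0,0],[0,0,0],0],[[0,0,0],[0,0,0],0],[[0,0,0],[0,0,0],0]], force=110)

```text
time: 4.5
ee_pos: [0.4661, -0.1046, 0.0043]
tcp_rot: [180.0, -0.1, 0.0]
wrist_force: [0.4, 0.4, 3.3]
opening: 0.0238
grasp_force: 107.8
```

Request:
servo_tool(moves=[[[0,0,0],[0,0,-0.01],0],[[0,0,0],[0,0,-0.02],0],[[0,0,0],[0,0,-0.025],0],[[0,0,0],[0,0,-0.03],0],[[0,0,0],[0,0,-0.03],0],[[0,0,0],[0,0,-0.03],0],[[0,0,0],[0,0,-0.03],0],[[0,0,0],[0,0,-0.03],0],[[0,0,0],[0,0,-0.03],0],[[0,0,0],[0,0,-0.03],0],[[0,0,0],[0,0,-0.03],0],[[0,0,0],[0,0,-0.02],0]])

```text
time: 5.7
ee_pos: [0.4651, -0.1045, 0.321]
tcp_rot: [180.0, -0.0, -0.0]
wrist_force: [1.2, 0.2, -2.7]
opening: 0.0242
grasp_force: 108.0
```

Run:
```python
from h import *
im,d=snap("side","s2"); cv2.imwrite("pics/c2.png",im[0:300,100:500,::-1])
o=get_obs(); print(o["ee_pos"],o["wrist_force"],o["torque"],o["opening"],o["grasp_force"])
```

```text
[ 0.46543354 -0.10461026  0.32340989] [-2.76697306 -0.36534459 -0.31742118] [ 0.01553041  0.46222448 -0.03091226] 0.024085600489792112 108.15701723098755
```

View pics/c2.png

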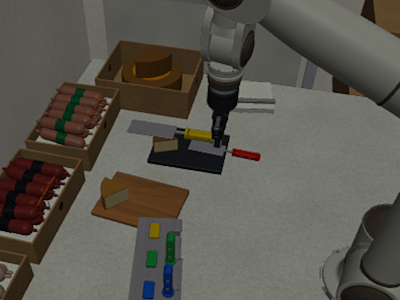

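The spatula is held level and clear of everything. Now relax the grip to the minimum.

Request:
servo_tool(moves=[[[0,0,0],[0,0,0],0],[[0,0,0],[0,0,0],0],[[0,0,0],[0,0,0],0],[[0,0,0],[0,0,0],0]], force=20)

```text
time: 6.15
ee_pos: [0.4652, -0.1045, 0.3177]
tcp_rot: [-180.0, 0.1, 0.0]
wrist_force: [-0.7, -0.2, -2.3]
opening: 0.0238
grasp_force: 108.0
```

```bash
cat > st.py <<'E'
from h import *
np.set_printoptions(precision=4,suppress=True)
im,d=camera("side"); hsv=cv2.cvtColor(im,cv2.COLOR_RGB2HSV); H,S,V=[hsv[...,i].astype(int) for i in range(3)]
o=get_obs(); print(o["time"],o["ee_pos"],o["wrist_force"],o["torque"],o["opening"],o["grasp_force"])
m=(abs(H-27)<6)&(S>150)
c=cloud("side",d,m); c=c[np.linalg.norm(c-o["ee_pos"],axis=1)<.16]
# handle direction
q=c-c.mean(0); print(len(c),c.mean(0),c.min(0),c.max(0),np.linalg.svd(q,full_matrices=False)[2][0])
print([(round(r["score"],2),world("side",r["xyz"])) for r in mark_of("spatula_yellow","side")])
E
python3 st.py
```

```text
6.2 [ 0.4653 -0.1045  0.318 ] [ 0.1865 -0.4505 -2.398 ] [ 0.006   0.3278 -0.0022] 0.024194778598985618 108.02513301372528
273 [ 0.5154 -0.0957  0.3417] [ 0.4741 -0.1157  0.3254] [ 0.5523 -0.0449  0.3987] [-0.9817  0.1391  0.13  ]
[(0.77, array([ 0.5533, -0.1026,  0.3341])), (0.72, array([ 0.6382, -0.3962,  0.0192]))]
```

Request:
servo_tool(moves=[[[0,0,0],[0,0,0],20],[[0,0,0],[0,0,0],24],[[0,0,0],[0,0,0],26]], force=20)

```text
time: 6.55
ee_pos: [0.4656, -0.1046, 0.3188]
tcp_rot: [-180.0, -0.0, 0.0]
wrist_force: [0.1, -0.3, -3.0]
opening: 0.0239
grasp_force: 108.0
```

Request:
servo_tool(moves=[[[0,0,0],[0,0,0],28]])

```text
time: 6.65
ee_pos: [0.4656, -0.1046, 0.3188]
tcp_rot: [180.0, -0.0, -0.0]
wrist_force: [-0.1, -0.2, -1.6]
opening: 0.0241
grasp_force: 100.4
```

Request:
servo_tool(moves=[[[0,0,0],[0,0,0],28.5]])

```text
time: 6.75
ee_pos: [0.4656, -0.1046, 0.3188]
tcp_rot: [-180.0, -0.0, 0.0]
wrist_force: [-0.1, 0.6, -1.8]
opening: 0.0248
grasp_force: 80.1
```

Request:
servo_tool(moves=[[[0,0,0],[0,0,0],29]])

```text
time: 6.85
ee_pos: [0.4656, -0.1046, 0.3188]
tcp_rot: [180.0, -0.0, -0.0]
wrist_force: [-0.8, -0.3, -2.9]
opening: 0.025
grasp_force: 59.7
```

Request:
servo_tool(moves=[[[0,0,0],[0,0,0],29.5],[[0,0,0],[0,0,0],29.9],[[0,0,0],[0,0,0],29.9]])

```text
time: 7.15
ee_pos: [0.4657, -0.1046, 0.3189]
tcp_rot: [180.0, -0.0, 0.0]
wrist_force: [-0.2, 0.6, -2.9]
opening: 0.0252
grasp_force: 22.3
```

```bash
python3 st.py
```

```text
7.2 [ 0.4657 -0.1046  0.3189] [-0.1757 -0.4084 -1.9299] [-0.0251  0.1203 -0.0015] 0.025688316799626687 22.142440527677536
278 [ 0.5147 -0.0963  0.3334] [ 0.4508 -0.1198  0.314 ] [ 0.553  -0.0477  0.3938] [-0.9447  0.1256  0.3028]
[(0.81, array([ 0.5501, -0.1007,  0.3162]))]
```

It turns at 22 N. I'll let it run.

Request:
servo_tool(moves=[[[0,0,0],[0,0,0],29.9],[[0,0,0],[0,0,0],29.9],[[0,0,0],[0,0,0],29.9],[[0,0,0],[0,0,0],30.0]])

```text
time: 7.65
ee_pos: [0.4656, -0.1046, 0.3188]
tcp_rot: [-180.0, -0.0, 0.0]
wrist_force: [0.6, 1.2, -2.4]
opening: 0.0258
grasp_force: 17.5
```

```bash
python3 st.py
```

```text
7.7 [ 0.4657 -0.1046  0.3188] [ 0.6276  0.3713 -2.1109] [-0.0282  0.1101 -0.0075] 0.025398369590171107 17.535567730665207
159 [ 0.4871 -0.0937  0.2881] [ 0.4511 -0.1148  0.2535] [ 0.5095 -0.0836  0.3633] [ 0.4327 -0.0014 -0.9016]
[(0.58, array([ 0.4984, -0.099 ,  0.2531]))]
```

Request:
servo_tool(moves=[[[0,0,0],[0,0,0],30.1],[[0,0,0],[0,0,0],30.2],[[0,0,0],[0,0,0],30.2],[[0,0,0],[0,0,0],30.2]])

```text
time: 8.15
ee_pos: [0.4656, -0.1046, 0.3188]
tcp_rot: [180.0, -0.0, 0.0]
wrist_force: [-0.1, 0.4, -2.1]
opening: 0.026
grasp_force: 9.5
```

```bash
python3 st.py
```

```text
8.2 [ 0.4656 -0.1046  0.3188] [-0.1908 -0.5249 -3.3505] [0.017  0.0956 0.0083] 0.025998761074661307 9.489760100841522
151 [ 0.4828 -0.0936  0.2839] [ 0.451  -0.1191  0.2499] [ 0.5037 -0.0836  0.3639] [ 0.3802 -0.005  -0.9249]
[(0.81, array([ 0.4905, -0.0995,  0.2505]))]
```

Request:
servo_tool(moves=[[[0,0,0],[0,0,0],30.28],[[0,0,0],[0,0,0],30.3],[[0,0,0],[0,0,0],30.3],[[0,0,0],[0,0,0],30.3]])

```text
time: 8.65
ee_pos: [0.4656, -0.1046, 0.3188]
tcp_rot: [-180.0, 0.0, 0.0]
wrist_force: [0.6, 0.2, -1.9]
opening: 0.0257
grasp_force: 5.3
```

```bash
python3 st.py
```

```text
8.7 [ 0.4655 -0.1046  0.3188] [-0.5196 -0.3734 -2.0224] [-0.012   0.0586 -0.0163] 0.02581948877941132 5.3139803186059
144 [ 0.467  -0.0943  0.2774] [ 0.4532 -0.1163  0.2479] [ 0.4837 -0.086   0.3486] [ 0.1464 -0.0148 -0.9891]
[(0.73, array([ 0.4711, -0.099 ,  0.2459]))]
```

Request:
servo_tool(moves=[[[0,0,0],[0,0,0],30.33],[[0,0,0],[0,0,0],30.34],[[0,0,0],[0,0,0],30.34],[[0,0,0],[0,0,0],30.34]])

```text
time: 9.15
ee_pos: [0.4656, -0.1046, 0.3188]
tcp_rot: [180.0, -0.0, -0.0]
wrist_force: [-0.5, -1.0, -2.7]
opening: 0.026
grasp_force: 3.8
```

```bash
cat >> st.py <<'E'
# blade pts: grey pixels near below the grasp
g=np.abs(H)>-1
c=cloud("side",d,np.ones_like(m)); e=o["ee_pos"]
k=(abs(c[:,0]-e[0])<.07)&(abs(c[:,1]-e[1])<.05)&(c[:,2]>e[2]-.21)&(c[:,2]<e[2]-.1)
b=c[k]; 
for lo in np.arange(e[2]-.21,e[2]-.1,.02):
    s=b[(b[:,2]>=lo)&(b[:,2]<lo+.02)]
    if len(s)>3: print("z %.3f n %d x %.4f y %.4f..%.4f"%(lo+.01,len(s),np.median(s[:,0]),s[:,1].min(),s[:,1].max()))
cv2.imwrite("pics/st_%d.png"%(o["time"]*100),im[:,:,::-1])
E
python3 st.py
```

```text
9.2 [ 0.4656 -0.1046  0.3188] [ 0.7974 -0.9348 -1.8448] [ 0.0126 -0.0447  0.0223] 0.02598114733541617 3.789154775440693
142 [ 0.4661 -0.0938  0.28  ] [ 0.4513 -0.1175  0.2472] [ 0.4822 -0.0748  0.4042] [ 0.1184 -0.0302 -0.9925]
[]
z 0.119 n 8 x 0.4771 y -0.1312..-0.0749
z 0.139 n 9 x 0.4753 y -0.1178..-0.0759
z 0.159 n 8 x 0.4736 y -0.1286..-0.0752
z 0.179 n 10 x 0.4720 y -0.1219..-0.0750
z 0.199 n 10 x 0.4703 y -0.1301..-0.0749
z 0.219 n 11 x 0.4705 y -0.1264..-0.0752
```

Request:
servo_tool(moves=[[[0,0,0],[0,0,0],30.36],[[0,0,0],[0.004,0,0],30.36],[[0,0,0],[-0.004,0,0],30.36],[[0,0,0],[0,0,0],30.36]])

```text
time: 9.65
ee_pos: [0.4653, -0.1046, 0.3188]
tcp_rot: [-180.0, 0.0, 0.0]
wrist_force: [-0.2, -0.3, -3.0]
opening: 0.0262
grasp_force: 3.0
```

```bash
python3 st.py
```

```text
9.7 [ 0.4654 -0.1046  0.3189] [-0.0424 -0.8016 -2.4835] [0.0438 0.078  0.0019] 0.02603987462973957 2.9531208984553814
143 [ 0.464  -0.0947  0.2759] [ 0.4532 -0.1205  0.2397] [ 0.4805 -0.087   0.3397] [ 0.09    0.0176 -0.9958]
[(0.84, array([ 0.4666, -0.1003,  0.2445]))]
z 0.119 n 11 x 0.4691 y -0.1298..-0.0752
z 0.139 n 12 x 0.4684 y -0.1260..-0.0738
z 0.159 n 13 x 0.4672 y -0.1302..-0.0764
z 0.179 n 10 x 0.4665 y -0.1210..-0.0744
z 0.199 n 15 x 0.4654 y -0.1304..-0.0733
z 0.219 n 10 x 0.4651 y -0.1191..-0.0776
```

Hanging within about 2.4°. Now firm the grip, yaw to the rack, trim the residual tilt and carry it to the pre-insert point.

Request:
servo_tool(moves=[[[0,0,0],[0,0,0],30],[[0,0,0],[0,0,0],29],[[0,0,-3.5],[0,0,0],29],[[0,0,-4],[0,0,0],29],[[0,0,-3.4],[0,0,0],29],[[0,-2.4,0],[0,0,0],29],[[0,0,0],[0.0026,-0.02,0],29],[[0,0,0],[0.004,-0.04,0],29],[[0,0,0],[0.004,-0.045,0],29],[[0,0,0],[0.004,-0.044,0],29],[[0,0,0],[0.004,-0.04,0],29],[[0,0,0],[0,0,0],29]])

```text
time: 10.95
ee_pos: [0.4475, 0.0883, 0.3179]
tcp_rot: [-179.9, 2.4, 11.4]
wrist_force: [1.3, -1.9, -2.5]
opening: 0.0253
grasp_force: 21.3
```

Request:
servo_tool(moves=[[[0,0,0],[0,0,0.01],29],[[0,0,0],[0,0,0.02],29],[[0,0,0],[0,0,0.02],29],[[0,0,0],[0,0,0.01],29],[[0,0,0],[0,0,0],29],[[0,0,0],[0,0,0],29]])

```text
time: 11.55
ee_pos: [0.4457, 0.0835, 0.2585]
tcp_rot: [180.0, 2.4, 10.8]
wrist_force: [0.3, 0.0, -2.9]
opening: 0.0255
grasp_force: 21.3
```

```bash
python3 st.py
python3 - <<'E'
from h import *
im,d=snap("side","s3"); im2,d2=snap("top","t3")
for n in ("yellow","red"):
  for cam in("side","top"): print(n,cam,[(round(r["score"],2),world(cam,r["xyz"]).round(4)) for r in mark_of("notch_"+n,cam)+mark_of("rack",cam)])
np.savez("s3.npz",im=im,d=d)
a=cv2.resize(im[180:400,200:380],(490,600));b=cv2.resize(im2[130:270,180:280],(310,434)); b=np.vstack([b,np.zeros((166,310,3),np.uint8)])
cv2.imwrite("pics/c3.png",np.hstack([a,b])[:,:,::-1])
E
```

```text
11.6 [0.4459 0.0837 0.2589] [ 0.6708 -0.5748 -2.6679] [ 0.0316 -0.0618 -0.0058] 0.025794753989452156 21.27030462026596
229 [0.5002 0.1039 0.2023] [0.43   0.0784 0.172 ] [0.5878 0.138  0.2526] [ 0.9655  0.1556 -0.2087]
[(0.55, array([0.4423, 0.0891, 0.1846]))]
z 0.059 n 6 x 0.4361 y 0.1057..0.1125
z 0.079 n 9 x 0.4377 y 0.0591..0.1132
z 0.099 n 15 x 0.4400 y 0.0690..0.1111
z 0.119 n 6 x 0.4366 y 0.1063..0.1111
z 0.139 n 16 x 0.4401 y 0.0697..0.1108
z 0.159 n 7 x 0.4378 y 0.0854..0.1131
yellow side [(0.78, array([ 0.5352,  0.2427, -0.0019])), (0.58, array([ 0.452 , -0.4288,  0.0232]))]
yellow top [(0.37, array([ 0.3635, -0.4233,  0.0222]))]
red side [(0.46, array([0.4414, 0.0884, 0.1848])), (0.78, array([ 0.5352,  0.2427, -0.0019])), (0.58, array([ 0.452 , -0.4288,  0.0232]))]
red top [(0.78, array([0.4853, 0.3601, 0.1744]))]
```

View pics/c3.png

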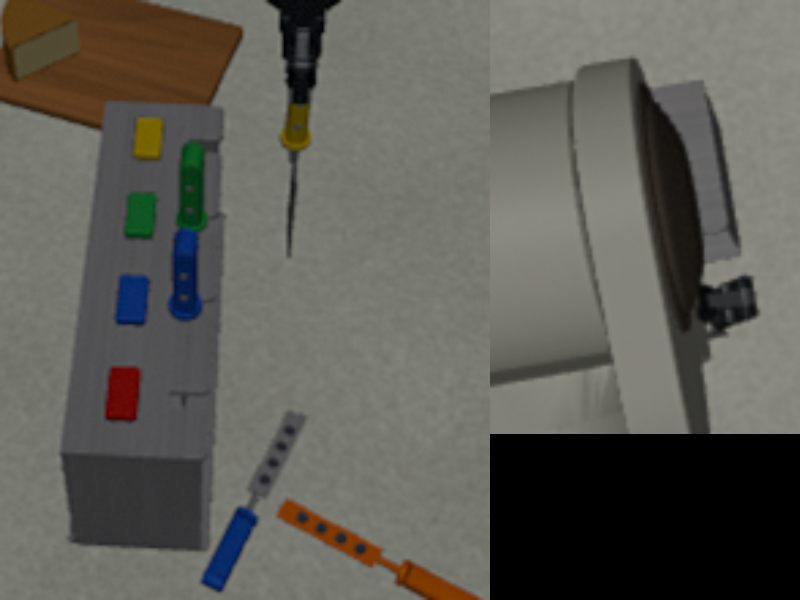

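The spatula hangs straight in front of the yellow notch (its bolster at (296,138) in the left crop). I'll check the lateral alignment with tabs and bolster in the same camera.

Run:
```python
from h import *
np.set_printoptions(precision=4,suppress=True)
z=np.load("s3.npz"); im,d=z["im"],z["d"]; hsv=cv2.cvtColor(im,cv2.COLOR_RGB2HSV); H,S,V=[hsv[...,i].astype(int) for i in range(3)]
T=[]
for n,(u,v) in {"yellow":(254,231),"green":(252,259),"blue":(249,290),"red":(245,325)}.items():
    m=(abs(H-H[v,u])<8)&(S>100); w=np.zeros_like(m); w[v-12:v+13,u-9:u+10]=1
    c=cloud("side",d,m&w); c=c[(c[:,2]>.183)&(c[:,2]<.192)]; p=(c.max(0)+c.min(0))/2; T.append(c.mean(0)); print(n,len(c),p,c.mean(0))
T=np.array(T); k=np.polyfit(range(4),T,1); yaw=np.arctan2(-k[0][0],k[0][1]); f=k[1]
X=np.array([np.cos(yaw),np.sin(yaw)]); n=f[:2]-.046*X; print("yaw",np.degrees(yaw),"notch",n)
m=(abs(H-27)<6)&(S>150); w=np.zeros_like(m); w[210:245,295:320]=1
c=cloud("side",d,m&w); c=c[(c[:,0]<.48)&(c[:,2]>.17)]
Y=np.array([-X[1],X[0]])
for lo in np.arange(.175,.25,.01):
    s=c[(c[:,2]>=lo)&(c[:,2]<lo+.01)]
    if len(s)>2: r=(s[:,:2]-n); print("%.3f n %d  x %.4f..%.4f y %.4f..%.4f (rack axes rel notch)"%(lo,len(s),(r@X).min(),(r@X).max(),(r@Y).min(),(r@Y).max()))
e=get_obs()["ee_pos"]; r=e[:2]-n; print("tcp rel",r@X,r@Y, "rel top-notch", (e[:2]-[.5362,.1015])@X,(e[:2]-[.5362,.1015])@Y)
for q in("fork_green","knife_blue"): print(q,[(round(r["score"],2),world("side",r["xyz"])) for r in mark_of(q,"side")])
```

```text
yellow 133 [0.5791 0.1148 0.1874] [0.5791 0.1154 0.1871]
green 141 [0.5625 0.2031 0.1875] [0.5617 0.2037 0.1871]
blue 171 [0.5455 0.2908 0.1876] [0.5449 0.2922 0.1873]
red 195 [0.5274 0.3804 0.1874] [0.5276 0.3809 0.1872]
yaw 10.961306341688841 notch [0.5339 0.1066]
0.185 n 29  x -0.1057..-0.0800 y -0.0064..0.0104 (rack axes rel notch)
0.195 n 22  x -0.1028..-0.0799 y -0.0053..0.0096 (rack axes rel notch)
0.205 n 18  x -0.1020..-0.0841 y 0.0035..0.0111 (rack axes rel notch)
0.215 n 14  x -0.1013..-0.0837 y 0.0018..0.0112 (rack axes rel notch)
0.225 n 17  x -0.1008..-0.0855 y 0.0046..0.0090 (rack axes rel notch)
0.235 n 23  x -0.1024..-0.0849 y 0.0016..0.0091 (rack axes rel notch)
0.245 n 6  x -0.1021..-0.0846 y 0.0023..0.0099 (rack axes rel notch)
tcp rel -0.09089420351321675 -0.00527135856954687 rel top-notch -0.09221090261264243 0.00013919949939507982
fork_green [(0.63, array([0.5197, 0.1878, 0.1743]))]
knife_blue [(0.89, array([0.2785, 0.397 , 0.0144])), (0.84, array([0.4208, 0.3763, 0.012 ])), (0.63, array([0.503 , 0.283 , 0.1754]))]
```

Request:
servo_tool(moves=[[[0,0,0],[0.01,-0.0015,-0.0004],29],[[0,0,0],[0.015,0,-0.0006],29],[[0,0,0],[0.015,0,-0.0006],29],[[0,0,0],[0.01,0,-0.0004],29],[[0,0,0],[0.01,0,-0.0004],29],[[0,0,0],[0,0,0],29],[[0,0,0],[0,0,0],29]])

```text
time: 12.95
ee_pos: [0.5042, 0.0969, 0.2578]
tcp_rot: [-180.0, 2.4, 10.9]
wrist_force: [0.1, 1.1, -1.8]
opening: 0.0254
grasp_force: 21.3
```

Run:
```python
from h import *
np.set_printoptions(precision=4,suppress=True)
im,d=snap("side","s4"); im2,_=snap("top","t4")
o=get_obs(); print(o["ee_pos"],o["wrist_force"])
cv2.imwrite("pics/c4.png",np.hstack([cv2.resize(im[190:290,230:330],(500,500)),cv2.resize(im2[130:230,220:270],(250,500))])[:,:,::-1])
```

```text
[0.504  0.0968 0.2581] [-0.8192  0.0181 -2.1363]
```

View pics/c4.png

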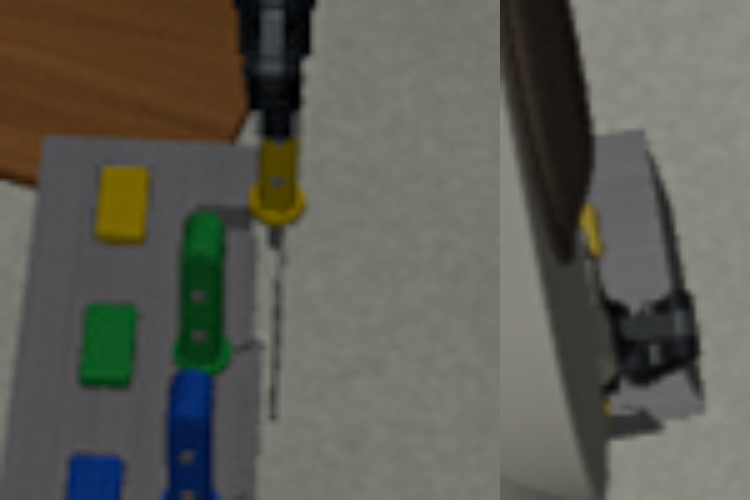

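The neck at (276,235) lines up with the notch mouth at about (235,215), with no contact force. I'll push in gently.

Request:
servo_tool(moves=[[[0,0,0],[0.006,0,-0.0002],29],[[0,0,0],[0.006,0,-0.0003],29],[[0,0,0],[0.004,0,-0.0002],29],[[0,0,0],[0,0,0],29]])

```text
time: 13.45
ee_pos: [0.5205, 0.1, 0.2577]
tcp_rot: [-180.0, 2.4, 10.9]
wrist_force: [-0.1, -0.2, -2.4]
opening: 0.0254
grasp_force: 21.3
```

Request:
servo_tool(moves=[[[0,0,0],[0.006,0,-0.0002],29],[[0,0,0],[0.006,0,-0.0003],29],[[0,0,0],[0.003,0,-0.0002],29],[[0,0,0],[0,0,0],29]])

```text
time: 13.85
ee_pos: [0.5352, 0.1028, 0.2578]
tcp_rot: [-180.0, 2.4, 10.9]
wrist_force: [-0.2, -0.3, -1.5]
opening: 0.0252
grasp_force: 21.3
```

Run:
```python
from h import *
np.set_printoptions(precision=4,suppress=True)
im,d=snap("side","s5"); 
o=get_obs(); print(o["ee_pos"],o["wrist_force"],o["torque"])
print([(round(r["score"],2),world("side",r["xyz"])) for r in mark_of("spatula_yellow","side")])
cv2.imwrite("pics/c5.png",cv2.resize(im[190:290,230:330],(500,500))[:,:,::-1])
```

```text
[0.5349 0.1028 0.2578] [-0.8299 -0.9802 -2.2777] [ 0.017  -0.0525  0.0571]
[(0.73, array([0.5317, 0.1074, 0.1837]))]
```

View pics/c5.png

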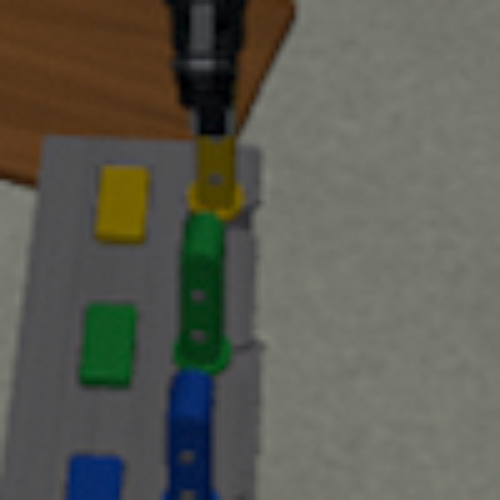

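The neck is in the notch with no contact, and its bolster-to-tab offset matches the green fork's. Next: lower onto the shelf.

Request:
servo_tool(moves=[[[0,0,0],[0,0,0.003],29],[[0,0,0],[0,0,0.003],29],[[0,0,0],[0,0,0.001],29],[[0,0,0],[0,0,0],29]])

```text
time: 14.35
ee_pos: [0.5343, 0.1027, 0.2508]
tcp_rot: [-180.0, 2.4, 10.9]
wrist_force: [-0.4, 0.4, -2.5]
opening: 0.0254
grasp_force: 21.3
```

Request:
servo_tool(moves=[[[0,0,0],[0,0,0.001],29],[[0,0,0],[0,0,0.0005],29],[[0,0,0],[0,0,0],29]])

```text
time: 14.65
ee_pos: [0.5344, 0.1027, 0.2495]
tcp_rot: [180.0, 2.4, 10.9]
wrist_force: [-0.0, -0.1, -2.6]
opening: 0.0253
grasp_force: 21.3
```

Request:
servo_tool(moves=[[[0,0,0],[0,0,0.001],29],[[0,0,0],[0,0,0],29]])

```text
time: 14.85
ee_pos: [0.5344, 0.1027, 0.2485]
tcp_rot: [180.0, 2.4, 10.9]
wrist_force: [0.2, -0.7, -1.8]
opening: 0.0257
grasp_force: 21.3
```

Request:
servo_tool(moves=[[[0,0,0],[0,0,0.0005],29],[[0,0,0],[0,0,0.0005],29],[[0,0,0],[0,0,0],29]])

```text
time: 15.15
ee_pos: [0.5344, 0.1027, 0.2483]
tcp_rot: [-180.0, 2.3, 10.9]
wrist_force: [-1.0, -0.1, 5.1]
opening: 0.0256
grasp_force: 22.1
```

Request:
servo_tool(moves=[[[0,0,0],[0,0,0.0005],29],[[0,0,0],[0,0,0.0005],29],[[0,0,0],[0,0,0],29]])

```text
time: 15.45
ee_pos: [0.5345, 0.1027, 0.2482]
tcp_rot: [-180.0, 2.3, 10.9]
wrist_force: [-2.3, -0.3, 10.7]
opening: 0.0253
grasp_force: 22.9
```

Contact at z 0.248. Release slowly and withdraw upward.

Request:
servo_tool(moves=[[[0,0,0],[0,0,-0.0008],29.5],[[0,0,0],[0,0,0],30],[[0,0,0],[0,0,0],30.3],[[0,0,0],[0,0,0],31],[[0,0,0],[0,0,0],34],[[0,0,0],[0,0,0],45],[[0,0,0],[0,0,0],60],[[0,0,0],[0,0,0],60],[[0,0,0],[0,0,0],60],[[0,0,0],[0,0,0],60]])

```text
time: 16.45
ee_pos: [0.5343, 0.1027, 0.2473]
tcp_rot: [-180.0, 2.4, 10.9]
wrist_force: [0.7, -1.0, -0.1]
opening: 0.0513
grasp_force: 0.0
```

Request:
servo_tool(moves=[[[0,0,0],[0,0,-0.005],60],[[0,0,0],[0,0,-0.01],60],[[0,0,0],[0,0,-0.02],60],[[0,0,0],[0,0,-0.03],60],[[0,0,0],[0,0,-0.03],60],[[0,0,0],[0,0,-0.03],60],[[0,0,0],[-0.03,0,0],60],[[0,0,0],[-0.05,0,0],60],[[0,0,0],[-0.05,0,0],60],[[0,0,0],[-0.02,0,0],60],[[0,0,0],[0,0,0],60]])

```text
time: 17.55
ee_pos: [0.39, 0.0749, 0.3812]
tcp_rot: [180.0, 2.1, 10.9]
wrist_force: [0.4, 0.2, -0.5]
opening: 0.0509
grasp_force: 0.0
```

Run:
```python
from h import *
np.set_printoptions(precision=4,suppress=True)
im,d=snap("side","s6"); 
o=get_obs(); print(o["time"],o["ee_pos"],o["wrist_force"])
print([(round(r["score"],2),world("side",r["xyz"])) for r in mark_of("spatula_yellow","side")])
cv2.imwrite("pics/c6.png",cv2.resize(im[100:370,150:400],(555,600))[:,:,::-1])
```

```text
17.6 [0.3916 0.0752 0.3803] [-0.2006  0.6565  1.1884]
[(0.63, array([0.5307, 0.1077, 0.1745])), (0.21, array([ 0.7317, -0.1215,  0.0181]))]
```

View pics/c6.png

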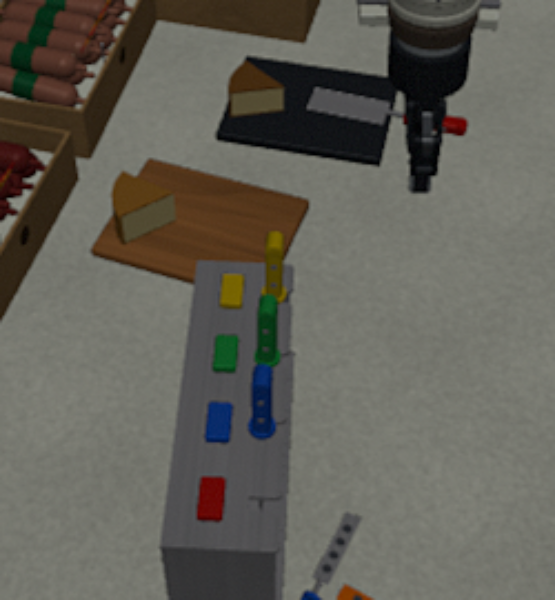

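The yellow spatula hangs upright in the yellow notch (bolster at (274,294)). The fork, knife, cheeses and red spatula are undisturbed, and the gripper is clear.

```bash
python3 -c "from workcell import job_done; print(job_done())"
```

```text
the job is handed in; nothing more can be done
None
```

The yellow spatula now hangs by its bolster, blade down, in the yellow notch; nothing else was disturbed, and I handed the job in at about 18 s; no verdict was shown.

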